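# Steady the pendant hook and hang up the drilled block

### The arm

A 7-joint arm with a two-finger parallel gripper is mounted at the origin on the work surface. World frame = base frame: x ahead of the robot, y to its left, z up, the work surface at z = 0. Lengths are in m, angles in rad, forces in N, time in s.
With the tool pointing down it reaches from about 0.425 to 0.95 m from the base axis. Payload 4.7 kg.
Tool frame: the origin (TCP) lies between the finger pads; the fingertips stand 25 mm ahead of it and the grasp point (between the pads) lies 6 mm ahead of it; x points along the fingers, z is the direction in which the jaws open and shut, and the axes are right-handed (so a half turn about x gives the same grasp; the last joint's range is limited). The gripper opens to 85 mm and grips with 20 to 120 N. Pads are 22 mm wide; open, the fingers measure 114 mm over their backs; the gripper's body (76 mm by 85 mm) begins 54 mm behind the grasp point. The pads swing forward as they close: fully open they stand 13 mm farther back than shut.
Start: joints at [-1.207, 0.469, -0.049, 1.532, 0.024, 1.141, -0.082], TCP at [0.258, 0.624, 0.256] pointing down, gripper open.
Joint ranges: [-2.59, 2.59], [-0.33, 1.99], [-1.39, 1.29], [0.1, 2.45], [-1.04, 4.18], [0.21, 1.99], [-2.66, 2.66]. Speed limits (rad/s): [2.57, 2.57, 3.14, 3.14, 3.14, 3.14, 3.14].

### API

Orientations are given as a 3x3 rotation matrix whose columns are the frame's x, y, z axes.
In Python, from rig import * gives the robot as it stands. Calls block until the motion is done:
- movep(position, orientation): joint-space move of the TCP to a pose.
- move_l(position, attitude=None, feed=0.15, until_force=None): straight line of the TCP; attitude=None keeps the orientation; feed is the mean speed in m/s. With until_force (N) it stops when the force on the tool has changed by that much, and returns True; else False.
- move_joints(angles): joint-space move.
- command_gripper(opening, newtons=None): finger opening in m; newtons is the grip in N (None keeps the last); returns when the fingers have stopped.
- sleep(seconds).
- inverse_kinematics(position, orientation): joint angles nearest the present ones, or None.
- sense(): the state.
- camera(name): name is "scene" or "top" or "wrist"; returns (picture, depth): 384x512x3 uint8, red, green, blue; 384x512 float32, m along the optical axis (not along the pixel's ray), 0 where there is no reading.
- camera_params(name): a dict with "K" (3x3 intrinsics, pixels), "position" and "rotation" of the camera in the world; the wrist camera has in their place "tool_from_camera" (4x4, takes a point from camera to tool coordinates, whose origin is the TCP and whose axes are the tool frame's). Camera axes: x right, y down, z forward; pixel columns grow to the right and rows downward; lengths in m; the calibration is good to about 2 mm. A picture is of the moment at which its call begins: read the wrist's pose just before it. camera_params takes no time and is no camera call.
A pose or a line that the arm cannot do raises Unreachable and nothing moves.
- finish_job(): hands the job in, once; it reports no verdict.
The state is a dict: "time_s": time; "joint_pos": joint angles; "qd": joint speeds; "joint_efforts": joint torques, N m; "position": TCP position; "tcp_rot": TCP orientation; "wrist_force": force on the tool from outside, world axes, zero at the start; "ft_torque": the same for the moment, N m; "finger_gap": finger opening in m.
Only numpy, scipy, OpenCV 4.12 (cv2) and the standard library are available. Lean on these libraries where they do the work, as an engineer would, in place of code of your own. Each camera call takes 0.05 s, during which the arm holds its last target. There are 200 camera calls.

### The job

Bring the swinging pendant hook to rest with a touch, and only then hang the drilled wooden block from the rack on it by its hole. Leave the block hanging from the hook freely, level and quiet, and leave the plain board and everything else on the bench where it is.

Things in the scene. Friction and masses are not known exactly. Their poses are not given: they have to be found in the camera images.
- stand: Fixed dark steel gallows stand. Origin: on the bench under the hook's pivot. Its x axis is the pivot's axis. The column (24 mm square, 347 mm high) stands at x = +120, y = +150 mm on a foot plate 130 x 150 mm, 12 mm thick. A 16 mm square arm runs straight from the column to just over the pivot, 331 to 347 mm above the bench. Nothing of the stand is on the -x or -y side of the pivot.
- hook_pivot (a point): The hook's pivot, 320 mm above the bench, on the stand. The hook swings about the stand's x axis only, so in the stand's y-z plane, almost without friction: left alone it goes on for minutes, about 0.8 s to and fro. It does not give way in the stand's x or z. Two small lugs (16 mm wide) hold it under the arm's end.
- hook (a joint): Angle of the pendant hook, rad: 0 hanging straight down, positive swings its lower end to the stand's +y. It is light (130 g), so a touch moves it but is far too weak to stop a force-guarded move. Bearing on it from one side and then drawing back slowly past the straight-down position leaves it hanging still.
- hook_seat (a point): Seat of the hook: top of the middle of its foot bar, 156 mm below the pivot (164 mm above the bench when still). Dark steel rod 8 mm thick: the shank runs down at x = +29 mm (stand frame, rod centre) to the foot bar, which runs level to x = -29 mm, where the tip turns up. Open side towards the stand's -x; 50 mm free between shank and tip. Axes as the stand's, swinging along.
- hook_tip (a point): Top of the hook's upturned tip, at x = -29 mm of the seat, 10 mm above it (174 mm above the bench when still). A hole goes over the tip along the stand's +x and is then lowered on to the foot bar.
- rack: Fixed wooden comb rack, 170 (x) x 236 (y) mm, floor 8 mm thick. Origin: centre of its underside. Two slots along its y, centred at x = -45 and +45 mm, 37 mm wide, between 12 mm cheeks that rise to 78 mm above the bench, as high as the block, and cover |y| from 32 to 114 mm: only the middle 64 mm can be reached from the sides. What stands in a slot must be lifted 90 mm to clear the cheeks.
- block: The part to hang: pale wooden block on its long edge in one of the slots, 200 mm long (y), 70 high (z), 30 thick (x), about 0.2 kg, with a 28 mm hole through its thickness (along x). Origin: centre of its underside. Stands by itself on the bench. In the rack only its middle can be taken, where fingers close much of the hole and where hook and arm must be later; to be hung it must be held by one end.
- block_hole (a point): Centre of the block's hole, 44 mm above its underside, in the middle of length and thickness. Hung up, it lies 14 mm below the seat of the hook. There is free bench between rack and stand, on the robot's side, to set the block down and take it again.
- plain_board: Bystander: plain undrilled board in the rack's other slot, 170 (y) x 55 (z) x 20 mm (x), loose. Origin: centre of its underside.
- glue_bottle: Bystander: white glue bottle, 60 mm across, 180 mm high, loose. Origin: centre of its underside.
- wax_jar: Bystander: amber glass jar, 72 mm across, 60 mm high, loose. Origin: centre of its underside.
- oil_tin: Bystander: tin, 84 mm across, 110 mm high, loose. Origin: centre of its underside.
- hammer: Bystander: hammer lying on the bench near the robot. Origin: under its middle.
- screwdriver: Bystander: screwdriver lying near the bench's right side. Origin: under its middle.
- offcut: Bystander: wooden offcut 90 x 45 x 22 mm lying flat beyond the jar. Origin: centre of its underside.
Mind the look-alikes: they are no part of the job. Leave any green or purple look-alike of the block alone.

How it is judged:
By the outcome, as a careful person would: the job done as asked, in the order asked, and still so for the second after the job is handed in, with the robot touching nothing.
It also fails if it takes over 72 s, if anything falls off the work surface, if the arm or the gripper's body presses on something with over 40 N, if the wrist force passes 120 N, or if a joint passes its speed limit or range.

## Working session

There is one attempt and no reset: what is moved stays moved. The work goes in short steps, each a Python script; the robot and the scene stay as the last script left them, time stands still between calls to the robot, and variables do not carry over. Pictures are saved under pics/ and viewed, on a budget of 10 in all, crops included, one or two more only if the job needs it, and the job is handed in when it is done.

```bash
ls; mkdir -p pics; python3 - <<'E'
from rig import *
import cv2,numpy as np
for n in("scene","top"):
    im,d=camera(n); cv2.imwrite(f"pics/{n}0.png",im[:,:,::-1]); np.savez(f"pics/{n}0.npz",im=im,d=d)
    p=camera_params(n); print(n,p)
print(camera_params("wrist")); s=sense(); print(s["time_s"],s["position"],s["tcp_rot"])
E
```

```text
pics
scene {'K': array([[453.22429465,   0.        , 258.6904686 ],
       [  0.        , 453.22429465, 185.33123724],
       [  0.        ,   0.        ,   1.        ]]), 'position': array([ 1.48692397, -1.29108937,  1.25797443]), 'rotation': array([[ 0.76299621,  0.35743044, -0.538591  ],
       [ 0.64636169, -0.43128895,  0.62944929],
       [-0.00730401, -0.82839201, -0.56010118]])}
top {'K': array([[385.84792241,   0.        , 260.0321463 ],
       [  0.        , 385.84792241, 191.01373717],
       [  0.        ,   0.        ,   1.        ]]), 'position': array([ 0.23753502, -0.10483044,  1.54441722]), 'rotation': array([[ 0.00278217, -0.98028601,  0.19756415],
       [-0.99986731, -0.00589804, -0.01518474],
       [ 0.01605063, -0.19749569, -0.98017235]])}
{'K': array([[295.0465868 ,   0.        , 254.88296554],
       [  0.        , 295.0465868 , 192.53289807],
       [  0.        ,   0.        ,   1.        ]]), 'tool_from_camera': array([[-3.05210574e-04, -3.06840319e-01,  9.51760960e-01,
        -1.16407466e-01],
       [ 1.04024223e-03, -9.51760587e-01, -3.06839865e-01,
         7.87227556e-02],
       [ 9.99999412e-01,  8.96411174e-04,  6.09675653e-04,
        -2.81456697e-04],
       [ 0.00000000e+00,  0.00000000e+00,  0.00000000e+00,
         1.00000000e+00]])}
0.1 [0.25816711 0.6231456  0.25535055] [[-6.45788548e-04 -9.23849832e-01  3.82754582e-01]
 [-1.67855530e-03  3.82755124e-01  9.23848309e-01]
 [-9.99998383e-01 -4.58640731e-05 -1.79791191e-03]]
```

View pics/scene0.png

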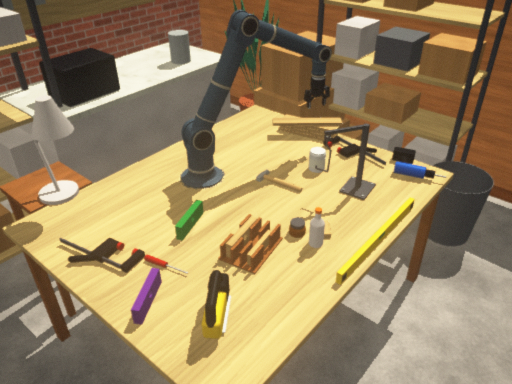

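View pics/top0.png

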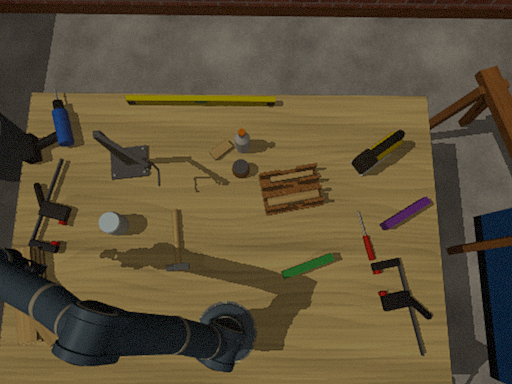

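The top view shows the stand's foot at (130,160), the hook near (155,170), the rack at (292,188) with two pale boards at (292,175) and (292,197), and the robot at (225,330). Look-alikes are the green block at (308,266) and the purple one at (407,213), which I'll leave alone. The block is one of the two pale boards, so I'll choose by height and thickness from depth.

```bash
cat > h.py <<'E'
import numpy as np,cv2
from rig import *
def cloud(n,d):
    p=camera_params(n);K=p["K"];v,u=np.mgrid[:d.shape[0],:d.shape[1]]
    c=np.stack([(u-K[0,2])/K[0,0]*d,(v-K[1,2])/K[1,1]*d,d],-1)
    return c@p["rotation"].T+p["position"]
def proj(n,P):
    p=camera_params(n);c=(np.atleast_2d(P)-p["position"])@p["rotation"];c=c@p["K"].T
    return c[:,:2]/c[:,2:]
E
python3 - <<'E'
from h import *
z=np.load("pics/top0.npz");im,d=z["im"],z["d"];P=cloud("top",d)
print("bench z",np.median(P[230:250,300:350,2]) )
def rect(mask,name):
    Q=P[mask][:,:2].astype(np.float32); print(name,mask.sum(),cv2.minAreaRect(Q*1000))
Z=P[:,:,2]
reg=np.zeros(Z.shape,bool);reg[155:222,250:335]=1
rect(reg&(Z>.03)&(Z<.12),"rack>30")
for a,b in((.0,.02),(.045,.062),(.062,.085),(.085,.11)): print(a,(reg&(Z>a)&(Z<b)&(d>0)).sum())
reg2=np.zeros(Z.shape,bool);reg2[120:200,85:180]=1
for a,b in((.3,.36),(.15,.19),(.2,.3),(.008,.02)):
    m=reg2&(Z>a)&(Z<b); 
    if m.sum()>3: rect(m,f"stand {a}")
print("hook px",[(v,u,P[v,u].round(3).tolist()) for v in range(160,186,4) for u in range(150,168,3) if .02<Z[v,u]<.34])
# height map picture of rack
c=im[150:228,245:340,::-1];zz=np.clip(Z[150:228,245:340]/.1*255,0,255).astype(np.uint8)
s=lambda a:cv2.resize(a,None,fx=4,fy=4,interpolation=cv2.INTER_NEAREST)
e=im[125:205,85:180,::-1]
z2=np.load("pics/scene0.npz");f=z2["im"][205:280,210:310,::-1]
g=cv2.resize
cv2.imwrite("pics/c1.png",np.vstack([np.hstack([g(c,(390,290)),g(cv2.applyColorMap(zz,cv2.COLORMAP_JET),(390,290))]),np.hstack([g(e,(390,300)),g(f,(390,300))])]))
E
```

```text
bench z -1.9326265425778644e-05
rack>30 1577 ((552.3458862304688, -253.00152587890625), (152.5519256591797, 227.63189697265625), 11.030442237854004)
0.0 2385
0.045 260
0.062 1169
0.085 15
stand 0.3 418 ((617.3704223632812, 325.9659729003906), (217.23695373535156, 30.426040649414062), 60.39768981933594)
stand 0.15 74 ((610.5904541015625, 314.75799560546875), (214.99757385253906, 47.77546310424805), 55.77873992919922)
stand 0.2 94 ((620.8505859375, 325.2591552734375), (193.8890380859375, 31.77411460876465), 61.933013916015625)
stand 0.008 715 ((670.6573486328125, 403.4761962890625), (321.7319641113281, 374.4665832519531), 1.4494121074676514)
hook px [(164, 150, [0.577, 0.241, 0.304]), (164, 153, [0.591, 0.245, 0.253]), (168, 150, [0.558, 0.235, 0.321]), (168, 156, [0.59, 0.247, 0.202]), (172, 159, [0.587, 0.247, 0.155]), (176, 159, [0.571, 0.245, 0.158]), (180, 159, [0.554, 0.243, 0.165]), (184, 159, [0.537, 0.24, 0.175])]
```

View pics/c1.png

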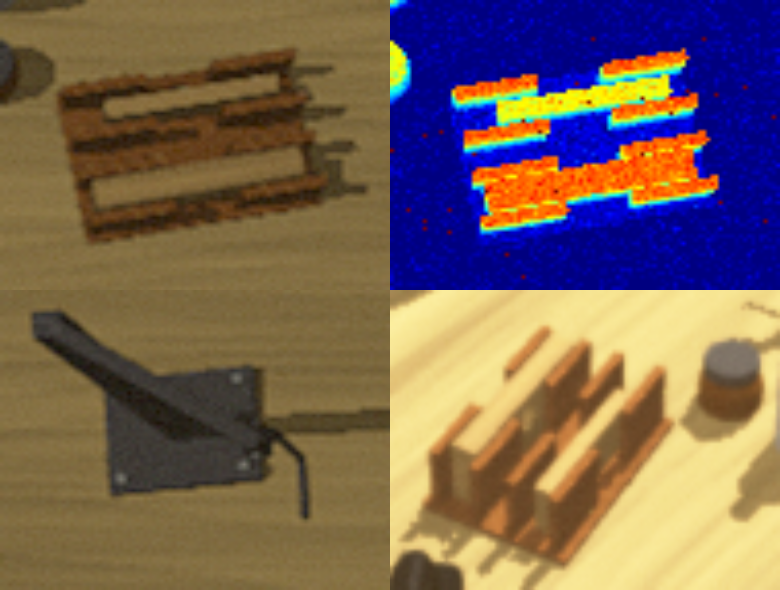

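The upper-left crop shows the block in the near slot (full image about (292,197)). It is red in the height map, about 78 mm high, as tall as the cheeks and wide. The far slot's board (292,175) is lower and thinner, so it is the plain board. The hook's open side faces the robot. Next I'll fit the stand pose, the rack pose and the swing.

```bash
python3 - <<'E'
from h import *
z=np.load("pics/top0.npz");im,d=z["im"],z["d"];P=cloud("top",d);Z=P[:,:,2]
R=np.zeros(Z.shape,bool);R[120:200,85:180]=1
m=R&(Z>.333)&(Z<.36);Q=P[m][:,:2]
c=Q.mean(0);w=np.linalg.eigh(np.cov((Q-c).T))[1][:,1];w*=np.sign(w[1]);a=np.degrees(np.arctan2(w[1],w[0]))
t=(Q-c)@w;print("arm",m.sum(),c,a,"ends",c+w*t.min(),c+w*t.max(),t.ptp() if hasattr(t,'ptp') else np.ptp(t), "yaw",a-51.34)
m=R&(Z>.008)&(Z<.016);m2=cv2.morphologyEx(m.astype(np.uint8),cv2.MORPH_OPEN,np.ones((3,3)))>0
print("foot",cv2.minAreaRect((P[m2][:,:2]*1000).astype(np.float32)))
R=np.zeros(Z.shape,bool);R[155:222,250:335]=1
m=(R&(Z>.07)&(Z<.085)).astype(np.uint8)
# block: pale pixels
hsv=cv2.cvtColor(im,cv2.COLOR_RGB2HSV)
pale=R&(Z>.068)&(Z<.085)&(im[:,:,1]>105)
n,l,s,_=cv2.connectedComponentsWithStats(pale.astype(np.uint8))
k=1+np.argmax(s[1:,4]);Q=P[l==k];print("block",s[k],Q.mean(0),cv2.minAreaRect((Q[:,:2]*1000).astype(np.float32)))
# objects elsewhere
for n,(v,u) in dict(jar=(168,240),tin=(222,113),bottle=(133,242),ham=(266,178),ham2=(212,179),offc=(150,220)).items(): print(n,P[v,u].round(3))
# swing: 24 fast top frames
out=[]
for i in range(16):
    ti=sense()["time_s"];im,d=camera("top");P=cloud("top",d);B=P[155:200,140:185].reshape(-1,3)
    q=B[(B[:,2]>.135)&(B[:,2]<.19)&(B[:,0]<.63)];out.append((ti,len(q),*q.mean(0)))
    if i==0: Q0=q
    if len(q)>5:
        cc=q[:,:2].mean(0);ww=np.linalg.eigh(np.cov((q[:,:2]-cc).T))[1][:,1];out[-1]+=(np.degrees(np.arctan2(ww[1],ww[0])),q[:,0].min(),q[:,0].max())
print(np.round(out,3))
E
```

```text
arm 371 [0.61576239 0.32841841] 58.96757072565002 ends [0.56003968 0.23579902] [0.67115412 0.42048765] 0.21553725345867192 yaw 7.627570725650017
foot ((661.5537109375, 406.4922180175781), (121.92252349853516, 149.17779541015625), 8.558744430541992)
block [269 195  38  10 109] [ 0.50156201 -0.22307405  0.07757476] ((504.2523498535156, -233.25933837890625), (18.923099517822266, 148.30552673339844), 11.061949729919434)
jar [ 0.63  -0.048  0.057]
tin [0.407 0.42  0.106]
bottle [ 0.732 -0.058  0.18 ]
ham [0.247 0.187 0.025]
ham2 [ 0.461  0.197 -0.001]
offc [0.715 0.036 0.023]
[[ 1.00000e-01  3.90000e+01  5.59000e-01  2.69000e-01  1.67000e-01
  -1.72285e+02  5.29000e-01  5.88000e-01]
 [ 1.50000e-01  3.90000e+01  5.57000e-01  2.89000e-01  1.71000e-01
  -1.71498e+02  5.27000e-01  5.86000e-01]
 [ 2.00000e-01  3.80000e+01  5.53000e-01  2.99000e-01  1.75000e-01
  -1.73156e+02  5.25000e-01  5.84000e-01]
 [ 2.50000e-01  4.00000e+01  5.58000e-01  3.01000e-01  1.75000e-01
  -1.72471e+02  5.25000e-01  5.88000e-01]
 [ 3.00000e-01  3.80000e+01  5.57000e-01  2.92000e-01  1.72000e-01
  -1.71341e+02  5.2
[... 522 characters left out ...]
-01
  -1.74049e+02  5.39000e-01  6.00000e-01]
 [ 6.00000e-01  4.30000e+01  5.71000e-01  1.85000e-01  1.75000e-01
  -1.73432e+02  5.39000e-01  6.03000e-01]
 [ 6.50000e-01  4.40000e+01  5.73000e-01  1.92000e-01  1.74000e-01
  -1.72303e+02  5.40000e-01  6.03000e-01]
 [ 7.00000e-01  4.30000e+01  5.70000e-01  2.07000e-01  1.71000e-01
  -1.72436e+02  5.36000e-01  5.99000e-01]
 [ 7.50000e-01  4.10000e+01  5.68000e-01  2.29000e-01  1.66000e-01
  -1.72753e+02  5.34000e-01  5.96000e-01]
 [ 8.00000e-01  4.00000e+01  5.64000e-01  2.54000e-01  1.65000e-01
  -1.71506e+02  5.31000e-01  5.91000e-01]
 [ 8.50000e-01  4.10000e+01  5.61000e-01  2.77000e-01  1.69000e-01
  -1.72006e+02  5.26000e-01  5.88000e-01]]
```

```bash
cat >> h.py <<'E'
def rz(deg): a=np.radians(deg);c,s=np.cos(a),np.sin(a);return np.array([[c,-s,0],[s,c,0],[0,0,1.]])
YAW=7.8; S=rz(YAW); PIV=np.array([.563,.243,0])
st=lambda x,y,z: PIV+S@np.array([x,y,z])      # stand frame (m) -> world
RYAW=11.0; BLK=np.array([.508,-.2616,0])
def mk(x,z): x=np.array(x,float);z=np.array(z,float);return np.column_stack([x,np.cross(z,x),z])
def touchR(a,sg=-1): a=np.radians(a);return S@mk([np.cos(a),0,-np.sin(a)],[0,sg,0])
def down(yaw,sg=1): return rz(yaw)@mk([0,0,-1],[sg,0,0])
E
python3 - <<'E'
from h import *
def f(n,p,R):
    q=inverse_kinematics(p,R);print(n,np.round(p,3),None if q is None else np.round(q,2))
for a in(30,45,60):
  for sg in(-1,1):
    R=touchR(a,sg)
    for y in(-.12,.02): f(("touch",a,sg,y),st(-.015,y,.162)-R[:,0]*.025,R)
for sg in(1,-1):
    f(("rack",sg),BLK+[0,0,.05],down(RYAW,sg)); f(("rackup",sg),BLK+[0,0,.24],down(RYAW,sg))
    f(("set",sg),np.array([.47,0.03,.06]),down(YAW,sg));f(("regrip",sg),np.array([.48,-.06,.06]),down(YAW,sg))
    f(("hang",sg),st(0,-.085,.16),down(YAW,sg));f(("prehang",sg),st(-.09,-.085,.2),down(YAW,sg))
f("via",np.array([.40,.30,.45]),down(YAW,1));f("via",np.array([.40,.30,.45]),down(YAW,-1))
E
```

```text
('touch', 30, -1, -0.12) [0.543 0.119 0.175] None
('touch', 30, -1, 0.02) [0.524 0.258 0.175] [-0.26  0.44 -0.62  2.4   2.21  0.97  2.1 ]
('touch', 30, 1, -0.12) [0.543 0.119 0.175] None
('touch', 30, 1, 0.02) [0.524 0.258 0.175] [-0.87  0.37  0.1   2.43  2.34  0.77 -1.32]
('touch', 45, -1, -0.12) [0.547 0.12  0.18 ] [-0.16  0.23 -0.24  2.37  2.37  0.32  2.17]
('touch', 45, -1, 0.02) [0.528 0.258 0.18 ] [-1.15  0.3   0.51  2.32  2.03  0.28  2.18]
('touch', 45, 1, -0.12) [0.547 0.12  0.18 ] [-0.3   0.22 -0.09  2.38  2.45  0.3  -1.07]
('touch', 45, 1, 0.02) [0.528 0.258 0.18 ] [-1.14  0.3   0.51  2.32  2.03  0.28 -0.96]
('touch', 60, -1, -0.12) [0.552 0.12  0.184] [-1.13  0.3   0.94  2.25 -0.78  0.25 -0.99]
('touch', 60, -1, 0.02) [0.533 0.259 0.184] [-1.2   0.31  0.68  2.17  0.13  0.26 -2.14]
('touch', 60, 1, -0.12) [0.552 0.12  0.184] [-0.3   0.21 -0.05  2.21  0.51  0.23  0.89]
('touch', 60, 1, 0.02) [0.533 0.259 0.184] [-0.8   0.27  0.19  2.15  0.63  0.32  0.52]
('rack', 1) [ 0.508 -0.262  0.05 ] [-0.19  0.72  0.83  1.98 -0.76  0.78  1.29]
('rackup', 1) [ 0.508 -0.262  0.24 ] [-0.29
[... 243 characters left out ...]
4 -0.21  0.88 -0.01]
('prehang', 1) [0.485 0.147 0.2  ] [-0.69  0.26  0.38  2.01 -0.12  0.89 -0.11]
('rack', -1) [ 0.508 -0.262  0.05 ] [-0.33  0.88  1.1   1.99 -1.    0.96 -1.65]
('rackup', -1) [ 0.508 -0.262  0.24 ] [-0.4   0.51  1.12  1.85 -0.51  1.11 -2.04]
('set', -1) [0.47 0.03 0.06] [-0.96  0.72  1.11  2.22 -0.95  0.81 -2.21]
('regrip', -1) [ 0.48 -0.06  0.06] [-0.76  0.74  1.11  2.19 -0.96  0.83 -2.03]
('hang', -1) [0.575 0.159 0.16 ] [ 0.44  0.76 -1.18  1.78  0.77  1.15  2.29]
('prehang', -1) [0.485 0.147 0.2  ] [ 0.52  0.51 -1.17  1.94  0.55  1.05  2.38]
via [0.4  0.3  0.45] [-0.98  0.05  0.26  1.65 -0.01  1.44 -0.57]
via [0.4  0.3  0.45] [-0.53  0.07 -0.21  1.63  0.02  1.44  2.53]
```

```bash
python3 - <<'E'
from h import *
A=touchR(63,1)
T=lambda x,y,z: st(x,y,z)-A[:,0]*.025
command_gripper(0,30)
move_l([.22,.45,.45],feed=.3)
movep([.42,.10,.42],down(YAW,1))
movep(T(-.06,-.105,.23),A)
print(sense()["time_s"],sense()["joint_pos"].round(2))
move_l(T(-.018,-.105,.162),feed=.15)
move_l(T(-.018,.015,.162),feed=.1)
s=sense();print(s["time_s"],s["joint_pos"].round(2),s["wrist_force"])
for i in range(20):
    t=sense()["time_s"];im,d=camera("top");P=cloud("top",d);B=P[155:200,140:185].reshape(-1,3)
    q=B[(B[:,2]>.135)&(B[:,2]<.185)&(B[:,0]<.63)];print(round(t,2),len(q),q.mean(0).round(3) if len(q) else "",end=" | ")
    sleep(.1)
cv2.imwrite("pics/t1.png",cv2.resize(np.hstack([im[110:240,90:250],camera("scene")[0][90:220,280:440]])[:,:,::-1],None,fx=2.4,fy=2.4))
E
```

```text
5.4417 [-0.85  0.03  0.47  2.21  0.22  0.45  1.15]
7.475 [-1.09  0.29  0.56  2.14  0.13  0.33  1.01] [-0.82682703 -0.79191393 -0.23241179]
7.47 34 [0.565 0.27  0.169] | 7.62 39 [0.564 0.269 0.17 ] | 7.78 34 [0.564 0.271 0.168] | 7.92 36 [0.563 0.271 0.169] | 8.07 37 [0.563 0.271 0.169] | 8.22 35 [0.563 0.271 0.168] | 8.38 38 [0.564 0.271 0.169] | 8.53 35 [0.564 0.271 0.169] | 8.68 36 [0.562 0.271 0.168] | 8.82 34 [0.565 0.272 0.167] | 8.97 36 [0.564 0.271 0.168] | 9.12 34 [0.564 0.272 0.167] | 9.28 36 [0.562 0.271 0.169] | 9.43 38 [0.564 0.271 0.169] | 9.57 36 [0.564 0.271 0.169] | 9.72 36 [0.564 0.271 0.168] | 9.88 36 [0.562 0.271 0.168] | 10.03 35 [0.564 0.272 0.168] | 10.18 36 [0.563 0.271 0.169] | 10.32 36 [0.563 0.271 0.169] |
```

View pics/t1.png

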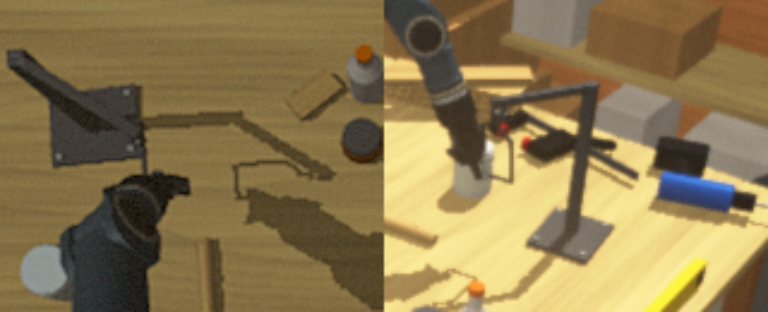

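The hook bears quietly on the finger at about +28 mm; the left crop shows it at (145,160), and the scene view agrees. Next I draw back slowly past the straight-down position and check.

```bash
cat >> h.py <<'E'
def hookxy():
    t=sense()["time_s"];im,d=camera("top");P=cloud("top",d);B=P[155:200,140:185].reshape(-1,3)
    q=B[(B[:,2]>.135)&(B[:,2]<.185)&(B[:,0]<.63)];return t,len(q),(q.mean(0).round(4) if len(q) else None)
E
python3 - <<'E'
from h import *
A=touchR(63,1)
T=lambda x,y,z: st(x,y,z)-A[:,0]*.025
move_l(T(-.018,-.004,.162),feed=.02)
move_l(T(-.018,-.028,.162),feed=.006)
move_l(T(-.018,-.11,.162),feed=.1)
move_l(T(-.10,-.13,.26),feed=.25)
for i in range(8): print(hookxy()); sleep(.05)
movep([.485,-.18,.33],down(RYAW,1))
movep(BLK+[0,0,.26],down(RYAW,1))
command_gripper(.085)
s=sense();print(s["time_s"],s["position"],s["joint_pos"].round(2))
for i in range(7): print(hookxy()); sleep(.05)
s=sense();im,d=camera("wrist");np.savez("pics/w1.npz",im=im,d=d,p=s["position"],R=s["tcp_rot"]);cv2.imwrite("pics/w1.png",im[:,:,::-1])
E
```

```text
(17.4083, 42, array([0.5653, 0.2419, 0.1656]))
(17.5083, 40, array([0.5653, 0.2426, 0.1653]))
(17.6083, 41, array([0.5639, 0.2437, 0.1651]))
(17.7083, 41, array([0.5619, 0.2439, 0.1655]))
(17.8083, 41, array([0.5638, 0.244 , 0.1647]))
(17.9083, 38, array([0.5642, 0.2429, 0.1643]))
(18.0083, 41, array([0.5645, 0.2417, 0.1656]))
(18.1083, 41, array([0.5638, 0.2417, 0.1645]))
20.6 [ 0.5079938  -0.26161434  0.25996705] [-0.25  0.38  0.85  1.82 -0.32  1.09  0.91]
(20.6, 40, array([0.5621, 0.2441, 0.165 ]))
(20.7, 42, array([0.5646, 0.2443, 0.1641]))
(20.8, 39, array([0.5648, 0.2429, 0.1652]))
(20.9, 41, array([0.5646, 0.2419, 0.1649]))
(21.0, 41, array([0.5651, 0.2419, 0.1644]))
(21.1, 39, array([0.5653, 0.2426, 0.1647]))
(21.2, 42, array([0.5651, 0.2437, 0.1647]))
```

View pics/w1.png

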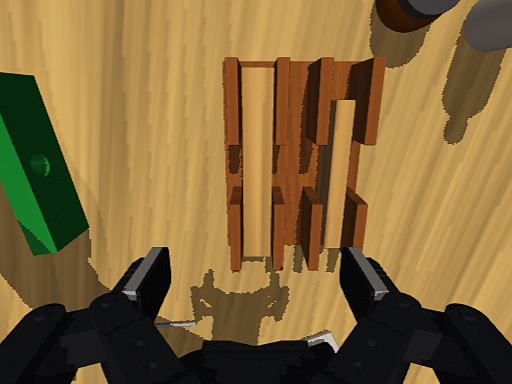

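The wrist view shows the block in the left slot, from (258,66) to (257,257), flush with the cheeks and centred between the fingers. The plain board is to the right at (340,175). The hook is quiet to about 1.2 mm. I'll measure the block's top face and then grasp.

```bash
cat >> h.py <<'E'
def wcloud(d,p,R):
    c=camera_params("wrist");K=c["K"];v,u=np.mgrid[:d.shape[0],:d.shape[1]]
    X=np.stack([(u-K[0,2])/K[0,0]*d,(v-K[1,2])/K[1,1]*d,d,np.ones_like(d)],-1)@c["tool_from_camera"].T
    return X[...,:3]@R.T+p
def topface(im,P,box,zlo,zhi):
    r0,r1,c0,c1=box;m=np.zeros(im.shape[:2],bool);m[r0:r1,c0:c1]=1
    h=cv2.cvtColor(im,cv2.COLOR_RGB2HSV)
    m&=(P[...,2]>zlo)&(P[...,2]<zhi)&(h[...,2]>150)
    m=cv2.morphologyEx(m.astype(np.uint8),cv2.MORPH_OPEN,np.ones((5,5)))
    n,l,s,_=cv2.connectedComponentsWithStats(m);k=1+np.argmax(s[1:,4]);Q=P[l==k]
    return s[k],np.median(Q[:,2]),cv2.minAreaRect((Q[:,:2]*1000).astype(np.float32))
E
python3 - <<'E'
from h import *
z=np.load("pics/w1.npz");P=wcloud(z["d"],z["p"],z["R"])
print(topface(z["im"],P,(50,275,235,285),.065,.09))
print(P[150,258],P[175,340])
E
```

```text
(array([ 242,   68,   32,  188, 5367], dtype=int32), np.float64(0.07678458096392735), ((508.9101257324219, -255.8421630859375), (29.68471908569336, 198.9730682373047), 10.905057907104492))
[ 0.5057284  -0.23381741  0.07792803] [ 0.60023902 -0.24622154  0.06193051]
```

```bash
python3 - <<'E'
from h import *
B=np.array([.509,-.256,0]);G=down(10.9,1)
move_l(B+[0,0,.14],G,feed=.2)
move_l(B+[0,0,.058],feed=.1)
command_gripper(0,60)
s=sense();print("gap",s["finger_gap"],s["time_s"])
move_l(B+[0,0,.175],feed=.12)
print("gap",sense()["finger_gap"],sense()["wrist_force"].round(2))
C=np.array([.47,.03,0]);D=down(YAW,1)
move_l(C+[0,0,.13],D,feed=.2)
move_l(C+[0,0,.06],feed=.12)
r=move_l(C+[0,0,.047],feed=.025,until_force=5);s=sense();print("touch",r,s["position"],s["finger_gap"])
command_gripper(.07)
move_l(C+[0,0,.14],feed=.2)
move_l(C+S@[-.02,-.0,.24],feed=.25)
s=sense();im,d=camera("wrist");np.savez("pics/w2.npz",im=im,d=d,p=s["position"],R=s["tcp_rot"]);cv2.imwrite("pics/w2.png",im[:,:,::-1]);print(s["time_s"])
E
```

```text
gap 0.029221942211340814 23.6167
gap 0.028906884456279664 [ 0.6   0.42 -1.56]
touch True [0.4703524  0.03025442 0.05032851] 0.02909198449478621
29.15
```

View pics/w2.png

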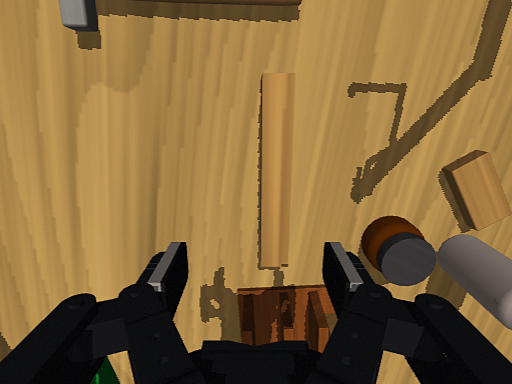

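The block stands free at (278,170), clear of the rack and the hammer. I'll measure it, regrip it by the −y end, lift, and check the droop with the scene camera.

```bash
python3 - <<'E'
from h import *
z=np.load("pics/w2.npz");P=wcloud(z["d"],z["p"],z["R"])
_,zt,r=topface(z["im"],P,(60,280,250,305),.055,.085);print(zt,r)
c=np.array([*r[0],0])/1000; yaw=r[2] if r[2]<45 else r[2]-90
if r[1][0]>r[1][1]: yaw=r[2]-90
assert abs(zt-.07)<.005 and abs(yaw-YAW)<4 and np.hypot(*(c[:2]-[.47,.03]))<.012
off=np.array([0,-.086,0]); g=c+rz(yaw)@off; D=down(yaw,1)
np.savez("pics/blk.npz",c=c,yaw=yaw,off=off)
move_l(g+[0,0,.14],D,feed=.25)
move_l(g+[0,0,.056],feed=.12)
command_gripper(0,100)
s=sense();print("gap",s["finger_gap"],s["position"],g)
move_l(s["position"]+[0,0,.125],feed=.1)
# carry to pre-hang: hole (block centre) at stand (-.08,0), hole z .175
E=down(YAW,1)
pre=st(-.085,0,0)+S@off+[0,0,.181]
move_l(pre,E,feed=.15)
s=sense();print(s["time_s"],s["finger_gap"],s["position"]-pre)
im,d=camera("scene");np.savez("pics/s2.npz",im=im,d=d);t,_=camera("top")
a=cv2.resize(im[95:195,290:390],(390,390),interpolation=2);b=cv2.resize(t[130:230,110:210],(390,390),interpolation=2)
cv2.imwrite("pics/pre.png",np.hstack([a,b])[:,:,::-1])
print(hookxy())
E
```

```text
0.06878949851987667 ((470.31488037109375, 30.371047973632812), (29.184246063232422, 199.6685028076172), 7.931646823883057)
gap 0.02899788673421976 [ 0.48268125 -0.05484064  0.05667871] [ 0.48218216 -0.05480622  0.        ]
34.0833 0.02889717825588494 [ 2.39790631e-05 -1.12281770e-03  7.19208871e-05]
(34.1833, 0, None)
```

View pics/pre.png

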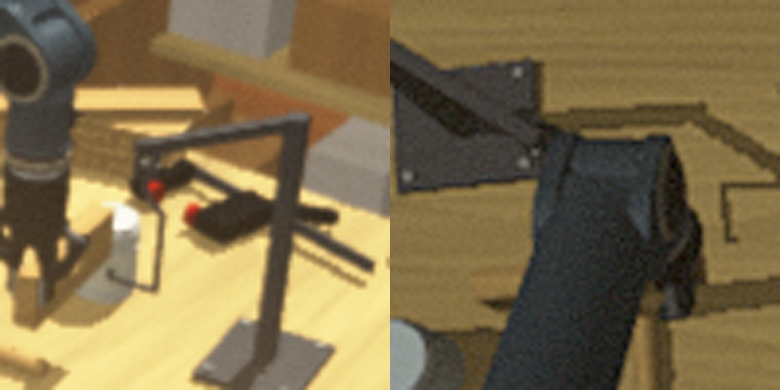

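```bash
python3 - <<'E'
from h import *
z=np.load("pics/s2.npz");P=cloud("scene",z["d"]);L=(P-PIV)@S
b=L[(L[...,0]>-.108)&(L[...,0]<-.062)&(L[...,1]>-.06)&(L[...,1]<.12)&(L[...,2]>.1)&(L[...,2]<.24)]
for y in np.arange(-.05,.11,.02):
    q=b[abs(b[:,1]-y)<.01]
    if len(q)>3: print(round(y,2),len(q),"x",np.percentile(q[:,0],[5,95]).round(4),"z",np.percentile(q[:,2],[2,98]).round(4))
h=L[(abs(L[...,0])<.04)&(abs(L[...,1])<.03)&(L[...,2]>.15)&(L[...,2]<.185)]
print("hook",len(h),h.min(0).round(4),h.max(0).round(4),h.mean(0).round(4)); print("blk ymax",b[:,1].max())
m=h[(h[:,0]<.015)];print(m.mean(0))
E
```

```text
-0.05 15 x [-0.0743 -0.0677] z [0.1222 0.1994]
-0.03 17 x [-0.0814 -0.0686] z [0.1236 0.1954]
-0.01 18 x [-0.0902 -0.0679] z [0.1327 0.1978]
0.01 23 x [-0.0792 -0.0691] z [0.1212 0.2012]
0.03 31 x [-0.0867 -0.0668] z [0.1248 0.2012]
0.05 33 x [-0.0958 -0.0671] z [0.1255 0.1988]
0.07 37 x [-0.0972 -0.0672] z [0.1261 0.1999]
0.09 26 x [-0.0917 -0.0712] z [0.127  0.2003]
hook 35 [-0.028  -0.0092  0.1547] [0.0366 0.0069 0.1846] [ 0.0071 -0.0017  0.1659]
blk ymax 0.1032634162340263
[-0.0109384  -0.00291764  0.16427748]
```

The block is level in the grip: its top reads the same height along its length, within noise, and its end is at +103 mm. The hook lies at y ≈ −2 mm. Next I thread it guarded, lower it, and look before releasing.

```bash
python3 - <<'E'
from h import *
off=S@np.array([0,-.086,0]); H=lambda x,hz: st(x,0,0)+off+[0,0,hz+.0127]
move_l(H(-.085,.165),feed=.1)
r1=move_l(H(0,.165),feed=.06,until_force=8)
s=sense();print("thread",r1,s["wrist_force"].round(2),s["position"],H(0,.165))
if not r1:
    r=move_l(H(0,.146),feed=.02,until_force=2.5);s=sense();print("seat",r,"hole z",s["position"][2]-.0127,s["wrist_force"].round(2))
print(s["time_s"],s["finger_gap"])
im,d=camera("scene");np.savez("pics/s3.npz",im=im,d=d);t,_=camera("top")
a=cv2.resize(im[95:195,290:390],(390,390),interpolation=2);b=cv2.resize(t[130:230,110:210],(390,390),interpolation=2)
cv2.imwrite("pics/hang.png",np.hstack([a,b])[:,:,::-1])
E
```

```text
thread False [-0.34 -0.1  -2.26] [0.57432349 0.15781121 0.17771186] [0.57467154 0.15779569 0.1777    ]
seat True hole z 0.14952279544470662 [-0.41 -0.36  4.47]
36.7833 0.02915374675333451
```

View pics/hang.png

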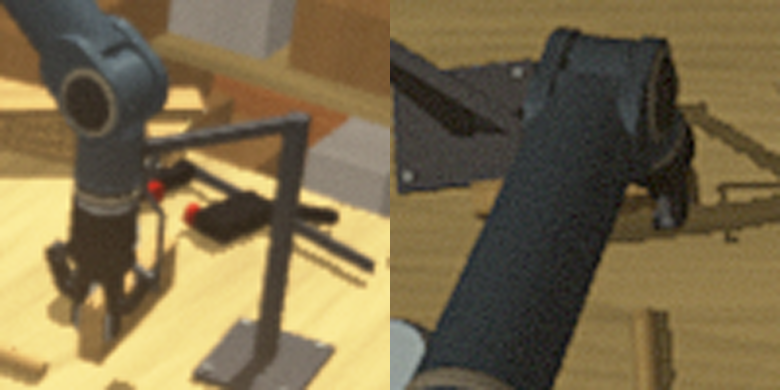

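It threaded without contact and seated at hole z = 149.5 mm (expected 150). Next I ease the preload, release, back off along −y and watch.

```bash
python3 - <<'E'
from h import *
p=sense()["position"]
move_l(p+[0,0,.0008],feed=.01); sleep(.3); print(sense()["wrist_force"].round(2))
command_gripper(.05)
p=sense()["position"]
move_l(p+S@[0,-.085,0],feed=.08); print(sense()["wrist_force"].round(2))
move_l(p+S@[-.03,-.22,.12],feed=.25)
def blk():
    t=sense()["time_s"];im,d=camera("top");P=cloud("top",d);L=(P-PIV)@S
    b=L[(abs(L[...,0])<.025)&(abs(L[...,1])<.125)&(L[...,2]>.15)&(L[...,2]<.20)&(abs(L[...,1])>.012)]
    k=np.polyfit(b[:,1],b[:,2],1) if len(b)>9 else None
    y=b[:,1];return round(t,2),len(b),y.min().round(4),y.max().round(4),y.mean().round(4),"slope deg",np.degrees(k[0]).round(2),"z0",k[1].round(4)
for i in range(14): print(*blk()); sleep(.05)
im,d=camera("scene");t,_=camera("top")
a=cv2.resize(im[95:195,290:390],(390,390),interpolation=2);b=cv2.resize(t[130:230,110:210],(390,390),interpolation=2)
cv2.imwrite("pics/end.png",np.hstack([a,b])[:,:,::-1])
E
```

```text
[ 1.86  0.1  -0.25]
[-0.76  0.45 -0.98]
39.95 482 -0.1003 0.0986 0.0016 slope deg 3.83 z0 0.1731
40.05 487 -0.1016 0.0989 -0.0003 slope deg 3.38 z0 0.1733
40.15 484 -0.1032 0.0976 -0.0024 slope deg 2.91 z0 0.1732
40.25 478 -0.1038 0.0956 -0.0024 slope deg 2.61 z0 0.1732
40.35 474 -0.1031 0.0974 -0.0017 slope deg 2.85 z0 0.1736
40.45 487 -0.102 0.0988 -0.0004 slope deg 3.1 z0 0.173
40.55 478 -0.1004 0.0988 0.0011 slope deg 3.68 z0 0.173
40.65 478 -0.0995 0.1006 0.0028 slope deg 3.68 z0 0.1732
40.75 480 -0.0994 0.1004 0.0024 slope deg 3.49 z0 0.1732
40.85 482 -0.101 0.0988 0.0005 slope deg 3.89 z0 0.1734
40.95 479 -0.1031 0.0985 -0.0014 slope deg 2.94 z0 0.1734
41.05 479 -0.1038 0.0949 -0.0029 slope deg 2.91 z0 0.1734
41.15 476 -0.103 0.0946 -0.0033 slope deg 2.97 z0 0.1737
41.25 483 -0.1027 0.0979 -0.0017 slope deg 2.88 z0 0.173
```

View pics/end.png

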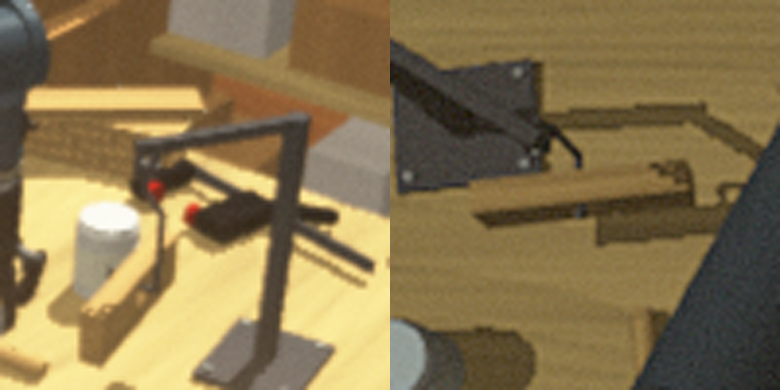

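The block hangs on the hook but swings about ±3 mm and leans about 3° (−y end low). I'll quiet it with the same touch on its −y end face, at about the seat height, then look at the level again.

```bash
cat >> h.py <<'E'
def blk():
    t=sense()["time_s"];im,d=camera("top");P=cloud("top",d);L=(P-PIV)@S
    b=L[(abs(L[...,0])<.025)&(abs(L[...,1])<.125)&(L[...,2]>.15)&(L[...,2]<.20)&(abs(L[...,1])>.012)]
    k=np.polyfit(b[:,1],b[:,2],1);y=b[:,1]
    return round(t,2),len(b),y.min().round(4),y.max().round(4),y.mean().round(4),"slope deg",np.degrees(k[0]).round(2)
E
python3 - <<'E'
from h import *
D=down(YAW,1);T=lambda y,z=.172:st(0,y,z)
command_gripper(0,30)
movep(T(-.16,.20),D); move_l(T(-.15),feed=.15)
move_l(T(-.106),feed=.04); sleep(.9); print(blk(),sense()["wrist_force"].round(2))
move_l(T(-.121),feed=.0045)
move_l(T(-.17),feed=.06)
move_l(T(-.25,.28),feed=.25)
for i in range(10): print(*blk()); sleep(.05)
E
```

```text
(45.2, 168, np.float64(-0.1183), np.float64(0.1033), np.float64(0.052), 'slope deg', np.float64(6.33)) [ 0.23 -0.07 -1.25]
50.39 404 -0.0821 0.0966 0.0143 slope deg 2.81
50.49 407 -0.0816 0.0981 0.015 slope deg 2.62
50.59 401 -0.0811 0.0982 0.0157 slope deg 3.1
50.69 411 -0.0816 0.0983 0.0165 slope deg 3.11
50.79 411 -0.0812 0.0976 0.0163 slope deg 3.52
50.89 407 -0.0821 0.0989 0.0153 slope deg 3.42
50.99 417 -0.0817 0.0987 0.0154 slope deg 3.16
51.09 413 -0.0851 0.0985 0.0147 slope deg 2.84
51.19 408 -0.0868 0.0972 0.0141 slope deg 2.3
51.29 406 -0.0866 0.0978 0.0135 slope deg 2.74
```

```bash
python3 - <<'E'
from h import *
z=np.load("pics/top0.npz");L=(cloud("top",z["d"])-PIV)@S
u=np.array([.6247,.7809]);t=L[...,:2]@u;n=L[...,0]*.7809-L[...,1]*.6247
m=(t>.0)&(t<.18)&(abs(n)<.007)&(L[...,2]>.33)&(L[...,2]<.36);print("arm slope deg",m.sum(),np.degrees(np.polyfit(t[m],L[...,2][m],1)[0]),L[...,2][m].mean())
# block standing level in rack as seen by top: slope along its length
c=np.array([.509,-.256,0]);B=(cloud("top",z["d"])-c)@rz(10.9)
m=(abs(B[...,0])<.01)&(abs(B[...,1])<.09)&(B[...,2]>.06)&(B[...,2]<.095);k=np.polyfit(B[...,1][m],B[...,2][m],1);print("rack block slope",m.sum(),np.degrees(k[0]))
# hanging block now with a tight mask, scene + top (0.1 s of robot time)
for n in("top","scene"):
    im,d=camera(n);L=(cloud(n,d)-PIV)@S
    m=(abs(L[...,0])<.011)&(L[...,1]>-.08)&(L[...,1]<.09)&(abs(L[...,1])>.015)&(L[...,2]>.163)&(L[...,2]<.19)
    x=L[m];r=np.polyfit(x[:,1],x[:,2],1);res=abs(x[:,2]-np.polyval(r,x[:,1]))<.004;r=np.polyfit(x[res,1],x[res,2],1);print(n,m.sum(),np.degrees(r[0]),r[1])
E
```

```text
arm slope deg 242 -0.14503659905644256 0.3461813756940245
rack block slope 235 0.1746249769041167
top 230 3.2106102499961056 0.17556173747826567
scene 85 3.3359409787336474 0.17637266436596102
```

The lean is real: both cameras give 3.2–3.3°, while known level edges read within ±0.2°. The bar sits about 1 mm off the hole's top. There is time to mend it: regrip, turn the block level about the seat while lifting 3 mm, shift +1 mm, lower and release.

```bash
python3 - <<'E'
from h import *
D=down(YAW,1);T=lambda y,z=.165:st(0,y,z)
command_gripper(.05,60)
move_l(T(-.15),D,feed=.3)
move_l(T(-.088),feed=.15)
command_gripper(0)
p=sense()["position"];print(sense()["time_s"],sense()["finger_gap"])
a=np.radians(-3.2);Rx=S@np.array([[1,0,0],[0,np.cos(a),-np.sin(a)],[0,np.sin(a),np.cos(a)]])@S.T
C=st(0,0,.164);n=C+Rx@(p-C)+S@[0,.001,.003];A=Rx@D
move_l(n,A,feed=.02)
move_l(n-[0,0,.0018],feed=.02)
r=move_l(n-[0,0,.0055],feed=.01,until_force=2);q=sense()["position"];print(r,(n-q)[2],sense()["wrist_force"].round(2))
move_l(q+[0,0,.0004],feed=.01)
command_gripper(.05)
move_l(q+S@[0,-.08,0],feed=.12)
move_l(T(-.25,.28),D,feed=.3)
for i in range(6): print(*blk()); sleep(.08)
E
```

```text
53.5583 0.029152457493688777
True 0.002818479632048454 [ 0.86 -0.19  2.42]
56.67 419 -0.0843 0.1081 0.0157 slope deg -3.51
56.8 415 -0.084 0.1065 0.016 slope deg -3.29
56.93 413 -0.0844 0.1026 0.0123 slope deg -4.27
57.07 403 -0.0886 0.0997 0.0104 slope deg -5.17
57.2 404 -0.0886 0.0998 0.0098 slope deg -5.02
57.33 420 -0.0878 0.104 0.0121 slope deg -4.4
```

The mend overshot: it now leans −4.3° and swings. There is about 14 s left, so one combined correction: freeze the block, centre it by measurement, re-level with the opposite shift, release, and make a quick calming touch.

```bash
python3 - <<'E'
from h import *
D=down(YAW,1);T=lambda y,z=.165:st(0,y,z)
move_l(T(-.15),D,feed=.35)
move_l(T(-.088),feed=.18)
command_gripper(0,60)
im,d=camera("top");L=(cloud("top",d)-PIV)@S
e=L[(abs(L[...,0])<.025)&(L[...,1]>.05)&(L[...,1]<.125)&(L[...,2]>.15)&(L[...,2]<.2)]
ye=e[:,1].max() if len(e) else .1038
m=(abs(L[...,0])<.011)&(L[...,1]>.02)&(L[...,1]<.092)&(L[...,2]>.155)&(L[...,2]<.19);x=L[m]
sl=np.degrees(np.polyfit(x[:,1],x[:,2],1)[0]) if m.sum()>30 else -4.3
print("end",ye,"slope",sl,m.sum(),sense()["time_s"])
if not -6.5<sl<-2: sl=-4.3
dy=float(np.clip(.1038-ye,-.005,.005))
p=sense()["position"]+S@[0,dy,0]; move_l(p,feed=.03)
a=np.radians(-sl);Rx=S@np.array([[1,0,0],[0,np.cos(a),-np.sin(a)],[0,np.sin(a),np.cos(a)]])@S.T
C=st(0,0,.164);n=C+Rx@(p-C)+S@[0,-.0012,.0025];A=Rx@D
move_l(n,A,feed=.03)
move_l(n-[0,0,.0015],feed=.03)
r=move_l(n-[0,0,.005],feed=.012,until_force=2);q=sense()["position"];print(r,(n-q)[2],sense()["wrist_force"].round(2))
move_l(q+[0,0,.0004],feed=.02)
command_gripper(.05)
move_l(q+S@[0,-.055,0],feed=.15)
print(sense()["time_s"],*blk())
E
```

```text
end 0.10406188955296089 slope -4.3 27 58.9
True 0.0027230472874402722 [0.23 0.48 3.17]
61.0167 61.02 247 -0.0178 0.1029 0.0556 slope deg -0.9
```

```bash
python3 - <<'E'
from h import *
def q():
    t=sense()["time_s"];im,d=camera("top");L=(cloud("top",d)-PIV)@S
    m=(abs(L[...,0])<.011)&(L[...,1]>.02)&(L[...,1]<.092)&(L[...,2]>.155)&(L[...,2]<.19);x=L[m]
    e=L[(abs(L[...,0])<.011)&(L[...,1]>.05)&(L[...,1]<.125)&(L[...,2]>.15)&(L[...,2]<.2)]
    return round(t,2),m.sum(),np.degrees(np.polyfit(x[:,1],x[:,2],1)[0]).round(2),np.percentile(e[:,1],99).round(4),x[:,2].mean().round(4)
for i in range(8): print(*q()); sleep(.06)
E
```

```text
61.07 115 -0.91 0.1006 0.1745
61.17 112 -0.82 0.1005 0.1737
61.28 117 -3.17 0.1013 0.1733
61.39 118 -0.98 0.0995 0.1737
61.5 119 -1.79 0.1009 0.1735
61.61 115 -1.25 0.1004 0.1739
61.72 115 -1.29 0.1014 0.1744
61.83 117 -0.76 0.1027 0.174
```

It is now level to about 1° and quiet to about ±1 mm, so no further touch is needed. I'll retreat, take a last look and hand in.

```bash
python3 - <<'E'
from h import *
move_l(st(0,-.26,.28),feed=.3)
for i in range(3): print(*blk()); sleep(.12)
t,_=camera("top");im,_=camera("scene")
cv2.imwrite("pics/fin.png",np.hstack([cv2.resize(im[80:280,190:400],(400,380)),cv2.resize(t[100:300,100:340],(400,380))])[:,:,::-1])
finish_job()
print(sense()["time_s"])
E
```

```text
62.64 482 -0.0982 0.1022 0.0001 slope deg -0.59
62.81 479 -0.0982 0.1024 -0.0 slope deg -0.94
62.98 490 -0.1004 0.1019 -0.0016 slope deg -1.07
the job is handed in; nothing more can be done
the job is handed in; nothing more can be done
```

View pics/fin.png

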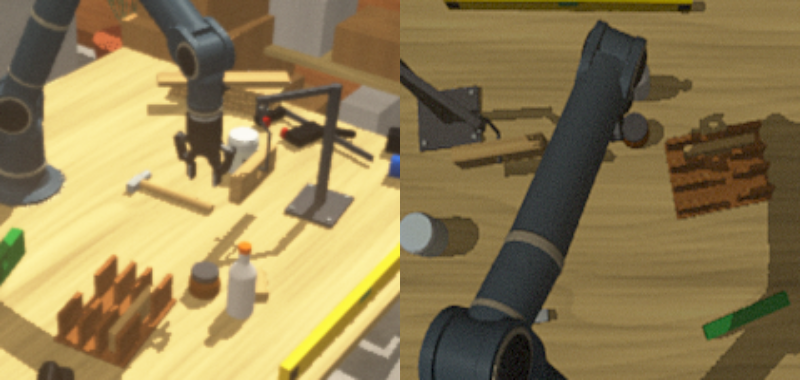

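The block hangs from the hook by its hole, free of the robot. I handed the job in at about 63 s of the 72 s allowed.

- **Hook:** I calmed it first with a bearing touch and a slow draw-back, which left a residual swing of about ±1 mm.
- **Hanging:** I took the block from the rack by its middle, set it down, took it again by its −y end, threaded it over the tip and seated it. It touched down at hole height 149.5 mm, against 150 mm expected.
- **Corrections:** After the first release it leaned about 3° and swung about ±3 mm. A calming touch reduced the swing, but my first re-levelling overshot to about −4.3°. The second re-levelling worked.
- **Last checks:** The lean read −0.6° to −1.1° in the last three frames. The residual swing is about ±1–2 mm, so it is small but not exactly zero. One noisy frame about a second earlier read −3.2°.
- **Other objects:** In the last picture the board is still in its slot. The jar, bottle, hammer and tin look where they were, but I judged that by eye. I did not check the offcut or the screwdriver closely.

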